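# Post the large disc into the slotted box

## Robot

A 6-joint arm with a two-finger parallel gripper is mounted at the origin on the work surface. World frame = base frame: x ahead of the robot, y to its left, z up, the work surface at z = 0. Lengths are in m, angles in rad, forces in N, time in s.
With the tool pointing down it reaches from about 0.375 to 0.975 m from the base axis. Payload 3.8 kg.
Tool frame: the origin (TCP) lies at the centre of the arm's flange, where the gripper is bolted on; the fingertips stand tcp_to_tips ahead of it and the grasp point (between the pads) lies 147 mm ahead of it (tcp_to_tips is the distance from the TCP to the fingertips, in m); z points along the fingers, y is the line along which they close (so a half turn about z gives the same grasp; the last joint's range is limited). The gripper opens to 88 mm and grips with 3 to 60 N. Pads are 18 mm wide; open, the fingers measure 123 mm over their backs; the gripper's body (75 mm by 187 mm) begins 45 mm behind the grasp point.
Start: joints at [-1.304, 0.264, 1.604, -0, 1.274, -0.037], TCP at [0.202, -0.644, 0.405] pointing down, gripper open.
Joint ranges: [-2.63, 2.63], [-0.94, 2.18], [0.31, 2.57], [-1.31, 4.45], [0, 2.66], [-2.55, 2.55]. Speed limits (rad/s): [2.57, 2.57, 3.14, 3.14, 3.14, 3.14].

## Interface

Orientations are given as a 3x3 rotation matrix whose columns are the frame's x, y, z axes.
In Python, from station import * gives the robot as it stands.
- The arm moves only by the tool move_arm, never from a script. Its argument "steps" is a list of rows, each a list of 7 numbers: the turn, a rotation vector about the tool's x, y, z in units of 6 degrees (1.0 is 6 degrees), then the shift along the tool's x, y, z in units of 30 mm (1.0 is 30 mm), then the closure, from -1 (fully open) to 1 (shut). In form: [[wx, wy, wz, dx, dy, dz, claw], ...]. A call has 1 to 20 rows; each row is the pose to reach, as a shift and turn from the pose commanded when the call began, along the tool's axes at that moment; what a row does not reach only later rows make up. A row lasts 1/8 s, in which the tool goes at most 62.5 mm and 10.7 degrees, less where a joint would pass 70% of its speed; a pose out of reach is approached as far as the arm can. A call with a gripper value outside its range is refused whole. The fingers move at their own pace and stop on an object; "force" is the grip in N (left out, the last holds). Time passes only in rows, so rows that repeat a pose let the fingers close. It gives the time, the measured TCP pose, the force, the opening and the grip force at its end, in the units of the state.
- get_state(): the state, without advancing time (a new reading comes with each control period).
- capture(name): name is "scene" or "side" or "wrist"; returns a dict with "img" (384x512x3 uint8, blue, green, red), "z_map" (384x512 float32, m along the optical axis (not along the pixel's ray), 0 where there is no reading), "intrinsics" (3x3 intrinsics, pixels), "dist_coeffs" ([k1, k2, p1, p2, k3] as OpenCV has them; the pictures are not rectified), "R" (3x3) and "t" (3): a world point X has camera coordinates R X + t. Camera axes: x right, y down, z forward; pixel columns grow to the right and rows downward; lengths in m; the calibration is good to about 2 mm. A picture is of the moment at which its call begins.
- sign_off(): hands the job in; it is judged then, once.
Trained networks look in the newest picture that a camera, given by its name, has taken for a name from the list of things; names that differ only in an ending like _2 or _b are one class to them, and where a whole thing is asked for, a point or a joint stands for the part that bears it (a point fixed in the world has none). Each returns a list of dicts, best first, with "confidence" (0 to 1); they miss things now and then, are a little off and sometimes report something else, mostly with a low value. They report only what shows in the picture. A call takes as long as a camera call. They do not tell look-alikes from the thing itself.
- find_in(camera, name): "at" ([x, y, z] in m, in world coordinates, good to about 4 mm: the middle of the surface that is visible of it).
- regions_of(camera, name): "region" (384x512 bool, what is visible of it).
- mark_of(camera, name): "at" ([x, y, z] in m, in world coordinates, good to about 4 mm: a listed point, or the origin of a listed thing).
The state is a dict: "time_s": time; "joint_pos": joint angles; "joint_velocities": joint speeds; "joint_efforts": joint torques, N m; "tcp_pos": TCP position; "tcp_rot": TCP orientation; "force": force on the tool from outside, world axes, zero at the start; "torque": the same for the moment, N m; "opening": opening from 0.0 (shut) to 1.0 (fully open); "grip_force": force on a finger pad.
Only numpy, scipy, OpenCV 4.12 (cv2) and the standard library are available. Lean on these libraries where they do the work, as an engineer would, in place of code of your own. Each camera call takes 0.05 s, during which the arm holds its last target. There are 200 camera calls.

## Task

Take the large round plywood disc out of the drying rack, turn it upright and edge-on, and post it through the slot in the lid of the wooden box so that it drops right inside. Leave the square blank and the small disc leaning in the rack where they are.

Things in the scene. Friction and masses are not known exactly. Their poses are not given: they have to be found in the camera images.
- disc: Large plywood disc, diameter 100 mm, 10 mm thick, 40-75 g. Origin: its centre; x axis: normal to its faces. Loose in one bay (any) of a fixed rack, lower edge on a 10 mm base behind a low lip, its top leaning 30 deg from vertical towards the robot (yaw within 15 deg), centre 56 mm and top edge 99 mm above the table. Its top 35 mm stands free on both sides.
- square: Square plywood blank, 96 mm wide, 100 mm high, 10 mm thick; origin its centre, x normal to its faces. Loose bystander leaning likewise in another bay. The rack: three bays side by side, 112 mm apart, order varies; an 8 mm bar crosses under the blanks' lower faces, 58 mm up their plane, its top 62 mm above the table; dividers and 12 mm far-side lip are no higher than the bar.
- small_disc: Small plywood disc, diameter 74 mm, 10 mm thick; x normal to its faces; its origin lies 13 mm above its centre along its plane (50 mm from its lower edge). Loose bystander leaning likewise in the remaining bay of the rack.
- slot (a point): Centre of the slot, at the upper face of the lid of a fixed, closed, hollow wooden box, 150 mm (x) by 190 mm (y), 130 mm high, on the table, yaw within 26 deg. Slot 125 mm long along this point's y axis, 32 mm wide along its x axis; z up. Lid 10 mm thick; inner floor 122 mm below this point, so the disc fits wholly inside. It enters edge-on, its axis along the slot's x.
Things that resemble listed ones, but are neither listed nor needed, are in the scene too. What is shaped like the disc but grey is not meant.

How it is judged:
At the end, for the whole second after the job is handed in: The large disc lies or stands wholly inside the box (its centre at least 60 mm below the lid's upper face and between the box's walls), at rest (slower than 50 mm/s), and the square blank and the small disc are still in the rack, within 30 mm of where they started (z of disc in the frame of slot between -0.135 and -0.06 m and x of disc in the frame of slot between -0.075 and 0.075 m and y of disc in the frame of slot between -0.095 and 0.095 m and linear speed of disc below 0.05 m/s and distance of each of square, small_disc from where it was at the start of the episode below 0.03 m); the robot touches nothing.
It fails at once if the square blank is knocked or taken from its place (moved over 30 mm) (distance of square from where it was at the start of the episode above 0.03 m).
It fails at once if the small disc is knocked or taken from its place (moved over 30 mm) (distance of small_disc from where it was at the start of the episode above 0.03 m).
It also fails if it takes over 38 s, if anything falls off the work surface, if the arm or the gripper's body presses on something with over 40 N, if the wrist force passes 120 N, or if a joint passes its speed limit or range.

## Working session

There is one attempt and no reset: what is moved stays moved. The work goes in short steps, Python scripts to look and compute and a tool call to move; the robot and the scene stay as the last step left them, time stands still between calls to the robot, and variables do not carry over. Pictures are saved under pics/ and viewed, at most 10 in all, crops included, and the job is handed in when it is done.

Besides the shell and the picture viewer there is one more tool, called after "Request:" as a command line: name --pt "numbers of a row" for each row, then --argument value for the rest. move_arm: Moves the arm, as the interface text tells. Its arguments: {"type":"object","properties":{"steps":{"type":"array"},"force":{"type":"number"}},"required":["steps"]}

```bash
mkdir -p pics; ls; python3 - <<'E'
from station import *
import cv2,numpy as np
s=get_state();print(s)
for c in ["scene","side"]:
    r=capture(c);cv2.imwrite(f"pics/{c}0.png",r["img"])
    print(c,(-r["R"].T@r["t"]).round(3))
    for n in ["disc","square","small_disc","slot"]:
        print(n,[(np.round(d["at"],3).tolist(),round(d["confidence"],2)) for d in mark_of(c,n)],[(np.round(d["at"],3).tolist(),round(d["confidence"],2)) for d in find_in(c,n)])
E
```

```text
pics
{'time_s': 0.0, 'joint_pos': array([-1.30393635e+00,  2.64754343e-01,  1.60533503e+00, -5.09443592e-05,
        1.27370377e+00, -3.69116252e-02]), 'joint_velocities': array([ 1.87436473e-05, -1.26504683e-03,  4.91437153e-04, -1.58684479e-03,
        2.98782686e-04,  5.18984406e-04]), 'joint_efforts': array([-1.26761224e-03, -5.02120328e+01, -3.56876850e+01,  7.27252266e-02,
        2.93235853e-02, -1.70892299e-04]), 'tcp_pos': array([ 0.20180211, -0.64378104,  0.40340785]), 'tcp_rot': array([[ 9.54210646e-01,  2.99134836e-01, -6.27266222e-04],
       [ 2.99135492e-01, -9.54208314e-01,  2.10975574e-03],
       [ 3.25587940e-05, -2.20078898e-03, -9.99997578e-01]]), 'force': array([ 0.37629192,  0.75736914, -0.20523243]), 'torque': array([ 0.06625762, -0.02215752, -0.02512797]), 'grip_force': 0.0, 'opening': 1.0033597100993543}
scene [ 0.908 -0.335  0.643]
disc [([0.436, 0.209, 0.007], 0.96), ([0.582, 0.32, 0.055], 0.83), ([0.44, 0.376, 0.006], 0.77)] [([0.587, 0.315, 0.061], 0.82), ([0.446, 0.37, 0.01], 0.73), ([0.44, 0.203, 0.012], 0.57)]
square [([0.584, 0.209, 0.052], 0.83)] [([0.587, 0.201, 0.062], 0.73)]
small_disc [([0.592, 0.098, 0.056], 0.66)] [([0.599, 0.093, 0.048], 0.82), ([0.588, -0.275, 0.128], 0.43)]
slot [([0.546, -0.268, 0.128], 0.96)] [([0.586, -0.272, 0.129], 0.6)]
side [0.301 0.575 0.694]
disc [([0.433, 0.205, 0.004], 0.91), ([0.438, 0.374, 0.003], 0.71), ([0.583, 0.323, 0.054], 0.64)] [([0.567, 0.334, 0.076], 0.96), ([0.442, 0.376, 0.009], 0.73), ([0.431, 0.21, 0.009], 0.67)]
square [] [([0.568, 0.221, 0.093], 0.79), ([0.537, -0.193, 0.113], 0.56)]
small_disc [([0.59, 0.097, 0.055], 0.46)] [([0.584, 0.109, 0.07], 0.67)]
slot [([0.545, -0.271, 0.132], 0.79)] [([0.536, -0.192, 0.109], 0.56)]
```

```bash
python3 - <<'E'
import cv2,numpy as np
a=cv2.imread("pics/scene0.png");b=cv2.imread("pics/side0.png")
cv2.imwrite("pics/both.png",cv2.resize(np.hstack([a,b]),(800,300),interpolation=cv2.INTER_AREA))
E
```

```text
(no output)
```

View pics/scene0.png

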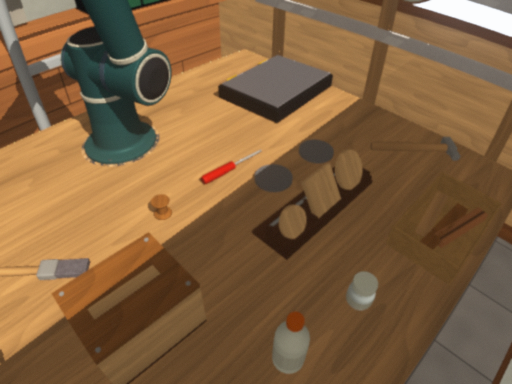

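View pics/side0.png

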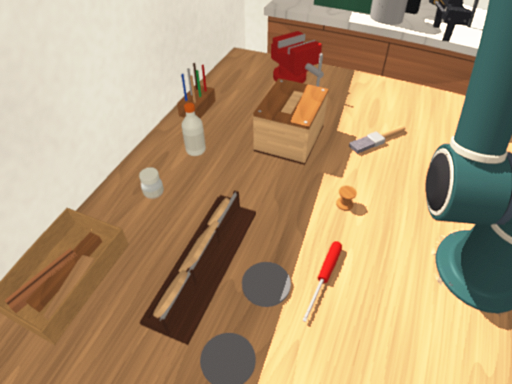

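The scene picture shows the small disc (292,222), square (321,190) and large disc (348,170) in the rack. The grey look-alikes are at (272,178) and (316,150), and the box slot is near (125,293). Next I'll measure the disc plane and the slot's orientation.

```bash
cat > h.py <<'E'
from station import *
import cv2,numpy as np
def cloud(r):
    h,w=r["z_map"].shape
    g=np.stack(np.meshgrid(np.arange(w),np.arange(h)),-1).reshape(-1,1,2).astype(float)
    u=cv2.undistortPoints(g,r["intrinsics"],r["dist_coeffs"]).reshape(-1,2)
    z=r["z_map"].reshape(-1,1)
    P=(np.hstack([u*z,z])-r["t"])@r["R"]
    P[z[:,0]==0]=np.nan
    return P.reshape(h,w,3)
def plane(P):
    for k in range(5):
        c=np.median(P,0) if k==0 else P.mean(0)
        n=np.linalg.svd(P-c,full_matrices=False)[2][2]; d=np.abs((P-c)@n); P=P[d<max(.002,2*d.std())]
    return c,n*np.sign(n[0]),len(P),d.std()
E
python3 - <<'E'
from h import *
for c in ["scene","side"]:
    r=capture(c);X=cloud(r)
    for n in ["disc","square","small_disc"]:
        for d in regions_of(c,n):
            m=cv2.erode(d["region"].astype(np.uint8),np.ones((3,3)))>0
            P=X[m];P=P[~np.isnan(P[:,0])]
            if len(P)<20: continue
            print(c,n,d["confidence"],[np.round(v,3) for v in plane(P)],"rng",P.min(0).round(3),P.max(0).round(3))
    z=X[...,2];m=(abs(z-.13)<.006)&(abs(X[...,0]-.545)<.15)&(abs(X[...,1]+.27)<.16)
    xy=X[m][:,:2]; print(c,"lid",m.sum(),np.median(z[m]),cv2.minAreaRect((xy*1000).astype(np.float32)))
    # slot: not-lid pixels enclosed by lid
    cl=m.astype(np.uint8); cnt,hi=cv2.findContours(cl,cv2.RETR_CCOMP,cv2.CHAIN_APPROX_NONE)
    for k,q in enumerate(cnt):
        if hi[0][k][3]>=0 and len(q)>20:
            p=X[q[:,0,1],q[:,0,0]][:,:2]*1000; print(" hole",len(q),cv2.minAreaRect(p.astype(np.float32)))
E
```

```text
scene disc 0.77 [array([0.438, 0.203, 0.012]), array([0.004, 0.002, 1.   ]), np.int64(635), np.float64(0.0)] rng [0.389 0.155 0.004] [0.485 0.253 0.015]
scene disc 0.76 [array([0.446, 0.374, 0.01 ]), array([ 0.   , -0.008,  1.   ]), np.int64(458), np.float64(0.001)] rng [0.4   0.331 0.007] [0.492 0.419 0.013]
scene disc 0.71 [array([0.587, 0.317, 0.062]), array([0.865, 0.011, 0.501]), np.int64(627), np.float64(0.001)] rng [0.562 0.273 0.022] [0.61  0.367 0.101]
scene disc 0.61 [array([0.587, 0.206, 0.064]), array([0.865, 0.003, 0.502]), np.int64(1038), np.float64(0.0)] rng [0.558 0.161 0.021] [0.612 0.257 0.104]
scene square 0.89 [array([0.587, 0.206, 0.064]), array([0.866, 0.004, 0.501]), np.int64(1021), np.float64(0.001)] rng [0.561 0.161 0.021] [0.612 0.256 0.104]
scene small_disc 0.69 [array([0.595, 0.095, 0.051]), array([0.865, 0.009, 0.502]), np.int64(555), np.float64(0.001)] rng [0.576 0.06  0.022] [0.612 0.131 0.08 ]
scene lid 8611 0.13062255898728725 ((545.743408203125, -266.5401916503906), (191.00856018066406, 154.09674072265625), 89.97286224365234)
 hole 171 ((546.48925781
[... 405 characters left out ...]
7 [array([0.575, 0.333, 0.078]), array([0.839, 0.044, 0.542]), np.int64(202), np.float64(0.001)] rng [0.557 0.285 0.035] [0.602 0.371 0.102]
side square 0.79 [array([0.574, 0.224, 0.083]), array([0.855, 0.044, 0.517]), np.int64(187), np.float64(0.0)] rng [0.558 0.166 0.037] [0.599 0.259 0.104]
side small_disc 0.78 [array([0.583, 0.11 , 0.068]), array([0.781, 0.064, 0.621]), np.int64(68), np.float64(0.001)] rng [0.574 0.08  0.049] [0.597 0.135 0.08 ]
side lid 2058 0.13003426152193923 ((545.6275024414062, -267.0499572753906), (196.19757080078125, 152.60984802246094), 89.72467803955078)
 hole 65 ((544.5413208007812, -265.7893371582031), (131.4554901123047, 36.17875671386719), 89.17477416992188)
```

```bash
cat >> h.py <<'E'
from scipy.spatial.transform import Rotation as Ro
def row(p,R,p0,R0):
    return np.r_[np.degrees(Ro.from_matrix(R0.T@R).as_rotvec())/6, R0.T@(np.array(p)-p0)/.03].round(2).tolist()
def frame(y,z):
    z=np.array(z)/np.linalg.norm(z);y=np.array(y)-np.dot(y,z)*z;y/=np.linalg.norm(y);return np.c_[np.cross(y,z),y,z]
Rd=frame([.866,.008,.5],[.5,.0046,-.866])
Rs=frame([1,-.003,0],[0,0,-1])
u=-Rd[:,2]
C=np.array([.5835,.3205,.056])
S=np.array([.5455,-.267,.13])
E
python3 - <<'E'
from h import *
import station
print([k for k in dir(station) if not k.startswith('_')])
try: print(tcp_to_tips)
except Exception as e: print(e)
s=get_state();p0,R0=s["tcp_pos"],s["tcp_rot"]
G=C+(36+147)*.001*u
print("grasp tcp",G)
for p,R in [([.42,-.5,.4],R0),([.55,-.25,.4],Rs),([.52,.05,.4],Rs),(G+.12*u,Rd),(G+.06*u,Rd)]: print(row(p,R,p0,R0))
E
```

```text
['Unreachable', 'capture', 'find_in', 'get_state', 'mark_of', 'regions_of', 'sign_off', 'tcp_to_tips']
0.166
grasp tcp [0.49199896 0.31965819 0.21447981]
[0.0, 0.0, 0.0, 8.37, -2.41, 0.16]
[-0.0, -0.0, -12.07, 15.0, -9.06, 0.16]
[-0.0, -0.0, -12.07, 17.04, -18.9, 0.16]
[-4.3, 3.19, -11.89, 16.92, -28.34, 2.88]
[-4.3, 3.19, -11.89, 17.88, -28.05, 4.61]
```

Request:
move_arm --pt "0 0 0 8.4 -2.4 0 0" --pt "0 0 0 8.4 -2.4 0 0" --pt "0 0 0 8.4 -2.4 0 0" --pt "0 0 0 8.4 -2.4 0 0" --pt "0 0 -12 15 -9 0 0" --pt "0 0 -12 15 -9 0 0" --pt "0 0 -12 15 -9 0 0" --pt "0 0 -12 15 -9 0 0" --pt "0 0 -12 15 -9 0 0" --pt "0 0 -12 17 -19 0 0" --pt "0 0 -12 17 -19 0 0" --pt "0 0 -12 17 -19 0 0" --pt "0 0 -12 17 -19 0 0" --pt "0 0 -12 17 -19 0 0" --pt "-4.3 3.2 -11.9 16.9 -28.3 2.9 0" --pt "-4.3 3.2 -11.9 16.9 -28.3 2.9 0" --pt "-4.3 3.2 -11.9 16.9 -28.3 2.9 0" --pt "-4.3 3.2 -11.9 16.9 -28.3 2.9 0" --pt "-4.3 3.2 -11.9 16.9 -28.3 2.9 0" --pt "-4.3 3.2 -11.9 16.9 -28.3 2.9 0" --force 20

```text
time_s: 3.8
tcp_pos: [0.4301, 0.3201, 0.3165]
tcp_rot: [[-0.016, 0.866, 0.499], [1.0, 0.014, 0.007], [-0.001, 0.499, -0.866]]
force: [-0.0, 0.1, -0.9]
opening: 0.5
grip_force: 0.0
```

```bash
python3 - <<'E'
from h import *
s=get_state();p0,R0=s["tcp_pos"],s["tcp_rot"]
r=capture("wrist");cv2.imwrite("pics/w1.png",r["img"]);X=cloud(r)
print([(np.round(d["at"],3),d["confidence"]) for d in mark_of("wrist","disc")])
for d in regions_of("wrist","disc"):
    m=cv2.erode(d["region"].astype(np.uint8),np.ones((3,3)))>0
    P=X[m];P=P[~np.isnan(P[:,0])]; print(d["confidence"],[np.round(v,3) for v in plane(P)],P.min(0).round(3),P.max(0).round(3))
    Q=(P-p0)@R0; print("tool frame",np.percentile(Q,[1,50,99],axis=0).round(4).tolist())
G=C+.187*u
print(row(G+.04*u,Rd,p0,R0),row(G,Rd,p0,R0),s["joint_pos"].round(2))
E
```

```text
[(array([0.442, 0.374, 0.002]), 0.69), (array([0.586, 0.322, 0.055]), 0.63)]
0.9 [array([0.564, 0.332, 0.091]), array([0.884, 0.005, 0.468]), np.int64(566), np.float64(0.001)] [0.556 0.281 0.06 ] [0.582 0.372 0.102]
tool frame [[-0.0387, -0.0013, 0.2528], [0.0132, 0.0031, 0.2586], [0.0488, 0.0077, 0.2924]]
0.58 [array([0.439, 0.381, 0.009]), array([ 0., -0., -1.]), np.int64(13262), np.float64(0.0)] [ 0.39   0.33  -0.002] [0.491 0.428 0.013]
tool frame [[0.014, -0.1828, 0.2493], [0.061, -0.1452, 0.2709], [0.1051, -0.1032, 0.2952]]
[-0.01, -0.03, 0.06, -0.04, 0.09, 2.51] [-0.01, -0.03, 0.06, -0.05, 0.09, 3.84] [ 0.7  -0.03  2.15 -0.53  0.67  1.04]
```

View pics/w1.png

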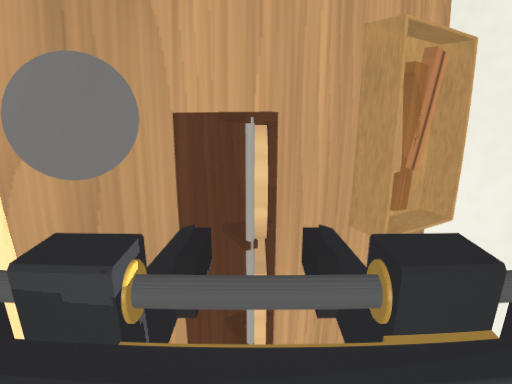

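The wrist view shows the disc's edge (262,180) between the open fingers, with the bar on the left. The grasp offsets agree with my estimate.

Request:
move_arm --pt "0 0 0 0 0.1 2.5 0" --pt "0 0 0 0 0.1 2.5 0" --pt "0 0 0 0 0.1 3.3 0" --pt "0 0 0 0 0.1 3.85 0" --pt "0 0 0 0 0.1 3.85 0" --pt "0 0 0 0 0.1 3.85 1" --pt "0 0 0 0 0.1 3.85 1" --pt "0 0 0 0 0.1 3.85 1" --pt "0 0 0 0 0.1 3.85 1" --pt "0 0 0 0 0.1 3.85 1" --force 20

```text
time_s: 5.2
tcp_pos: [0.4918, 0.3185, 0.2192]
tcp_rot: [[-0.011, 0.866, 0.501], [1.0, 0.009, 0.006], [0.001, 0.501, -0.866]]
force: [-2.9, -0.4, 0.9]
opening: 0.114
grip_force: 20.0
```

Request:
move_arm --pt "0 0 0 0 0 -0.7 1" --pt "0 0 0 0 0 -2 1" --pt "0 0 0 0 0 -4.5 1" --pt "0 0 0 0 0 -4.5 1" --pt "0 0 0 0 0 -4.5 1"

```text
time_s: 5.82
tcp_pos: [0.4245, 0.3178, 0.337]
tcp_rot: [[-0.011, 0.865, 0.502], [1.0, 0.009, 0.007], [0.002, 0.502, -0.865]]
force: [-0.9, 0.5, -0.8]
opening: 0.112
grip_force: 20.0
```

```bash
python3 - <<'E'
from h import *
s=get_state();p0,R0=s["tcp_pos"],s["tcp_rot"]
print(s["opening"]*88,p0,s["joint_pos"].round(2))
for p in [[.5,.12,.42],[.5455,-.12,.42],[.5455,-.267,.42]]: print(row(p,Rs,p0,R0))
E
```

```text
9.853986773379063 [0.42451377 0.31784042 0.33701005] [ 0.7  -0.06  2.14 -0.51  0.71  1.02]
[5.03, -0.05, 0.13, -6.62, 3.51, -1.17]
[5.03, -0.05, 0.13, -14.63, 4.75, -0.47]
[5.03, -0.05, 0.13, -19.53, 4.71, -0.51]
```

Request:
move_arm --pt "1.6 0 0 -2 1.1 -0.4 1" --pt "3.3 0 0 -4 2.3 -0.8 1" --pt "5 0 0 -6 3.4 -1.1 1" --pt "5 0 0.1 -8 3.7 -1 1" --pt "5 0 0.1 -10 4 -0.9 1" --pt "5 0 0.1 -12 4.3 -0.7 1" --pt "5 0 0.1 -14 4.6 -0.5 1" --pt "5 0 0.1 -16 4.7 -0.5 1" --pt "5 0 0.1 -18 4.7 -0.5 1" --pt "5 0 0.1 -19.5 4.7 -0.5 1" --pt "5 0 0.1 -19.5 4.7 -0.5 1" --pt "5 0 0.1 -19.5 4.7 -0.5 1" --pt "5 0 0.1 -19.5 4.7 -0.5 1" --pt "5 0 0.1 -19.5 4.7 -0.5 1"

```text
time_s: 7.58
tcp_pos: [0.5454, -0.2648, 0.4191]
tcp_rot: [[-0.002, 1.0, 0.001], [1.0, 0.002, 0.004], [0.004, 0.001, -1.0]]
force: [0.5, 0.6, -0.3]
opening: 0.117
grip_force: 20.0
```

```bash
python3 - <<'E'
from h import *
s=get_state();p0,R0=s["tcp_pos"],s["tcp_rot"]
print(s["opening"]*88,p0,R0.round(3))
for c in ["scene","side","wrist"]:
    r=capture(c);X=cloud(r);cv2.imwrite(f"pics/{c}2.png",r["img"])
    print(c,[(np.round(d["at"],3),round(d["confidence"],2)) for d in mark_of(c,"disc")],"slot",[(np.round(d["at"],3),round(d["confidence"],2)) for d in mark_of(c,"slot")])
    m=(abs(X[...,0]-.5455)<.03)&(abs(X[...,1]+.267)<.07)&(X[...,2]>.165)&(X[...,2]<.245)
    P=X[m]
    if len(P)>30: print([np.round(v,3) for v in plane(P)],P.min(0).round(3),P.max(0).round(3))
E
```

```text
10.276267617863304 [ 0.54537479 -0.26481431  0.41913132] [[-0.002  1.     0.001]
 [ 1.     0.002  0.004]
 [ 0.004  0.001 -1.   ]]
scene [(array([ 0.546, -0.264,  0.233]), 0.93), (array([0.44 , 0.376, 0.002]), 0.91), (array([0.438, 0.211, 0.004]), 0.75)] slot [(array([ 0.546, -0.269,  0.128]), 0.71)]
[array([ 0.55 , -0.268,  0.211]), array([ 1.   ,  0.003, -0.008]), np.int64(1142), np.float64(0.0)] [ 0.54  -0.311  0.181] [ 0.552 -0.213  0.245]
side [(array([ 0.543, -0.257,  0.231]), 0.96), (array([0.443, 0.374, 0.002]), 0.57), (array([0.432, 0.205, 0.005]), 0.55)] slot [(array([ 0.544, -0.268,  0.129]), 0.91)]
[array([ 0.54 , -0.255,  0.216]), array([ 1.   ,  0.016, -0.025]), np.int64(193), np.float64(0.0)] [ 0.538 -0.309  0.181] [ 0.549 -0.211  0.245]
wrist [(array([ 0.547, -0.263,  0.232]), 0.66)] slot [(array([ 0.546, -0.269,  0.131]), 0.63)]
[array([ 0.545, -0.214,  0.24 ]), array([ 0.002, -0.985, -0.171]), np.int64(148), np.float64(0.0)] [ 0.54  -0.215  0.231] [ 0.55  -0.213  0.245]
```

View pics/scene2.png

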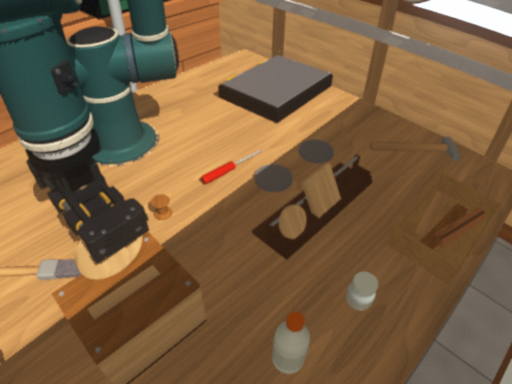

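The disc hangs vertically at (110,262), over the slot; the square and small disc are still in the rack. I'll correct y by −5 mm, lower the disc and release it.

Request:
move_arm --pt "0 0 0 -0.15 0 0.8 1" --pt "0 0 0 -0.15 0 1.6 1" --pt "0 0 0 -0.15 0 2.4 1" --pt "0 0 0 -0.15 0 3.2 1" --pt "0 0 0 -0.15 0 3.85 1" --pt "0 0 0 -0.15 0 3.85 1" --pt "0 0 0 -0.15 0 3.85 1" --pt "0 0 0 -0.15 0 3.85 0.3" --pt "0 0 0 -0.15 0 3.85 0.3" --pt "0 0 0 -0.15 0 3.85 0.3" --pt "0 0 0 -0.15 0 3.85 0.3" --pt "0 0 0 -0.15 0 3.85 0.3" --pt "0 0 0 -0.15 0 2.5 0.3" --pt "0 0 0 -0.15 0 1 0.3" --pt "0 0 0 -0.15 0 -1 0.3" --pt "0 0 0 -0.15 0 -1 0.3" --pt "0 0 0 -0.15 0 -1 0.3"

```text
time_s: 10.15
tcp_pos: [0.545, -0.2707, 0.4491]
tcp_rot: [[-0.0, 1.0, 0.001], [1.0, 0.0, 0.003], [0.003, 0.001, -1.0]]
force: [1.2, 1.1, -0.8]
opening: 0.345
grip_force: 0.0
```

```bash
python3 - <<'E'
from h import *
for c in ["scene","side","wrist"]:
    r=capture(c);X=cloud(r);cv2.imwrite(f"pics/{c}3.png",r["img"])
    for n in ["disc","square","small_disc"]: print(c,n,[(np.round(d["at"],3).tolist(),round(d["confidence"],2)) for d in mark_of(c,n)])
    m=(abs(X[...,0]-.5455)<.014)&(abs(X[...,1]+.267)<.06)&(X[...,2]<.3)
    print(np.nanpercentile(X[m][:,2],[2,25,50,75,98]).round(3))
E
```

```text
scene disc [([0.438, 0.208, 0.008], 0.9), ([0.439, 0.376, 0.004], 0.62)]
scene square [([0.585, 0.211, 0.052], 0.88)]
scene small_disc [([0.59, 0.097, 0.055], 0.87)]
nan
side disc [([0.446, 0.377, 0.004], 0.96), ([0.432, 0.204, 0.005], 0.65), ([0.551, -0.266, 0.056], 0.42)]
side square [([0.585, 0.208, 0.058], 0.69)]
side small_disc [([0.586, 0.1, 0.056], 0.59)]
[0.086 0.097 0.104 0.107 0.11 ]
wrist disc [([0.553, -0.271, 0.059], 0.7)]
wrist square []
wrist small_disc []
[0.006 0.007 0.008 0.097 0.107]
  return np.nanmean(a, axis, out=out, keepdims=keepdims)
```

View pics/wrist3.png

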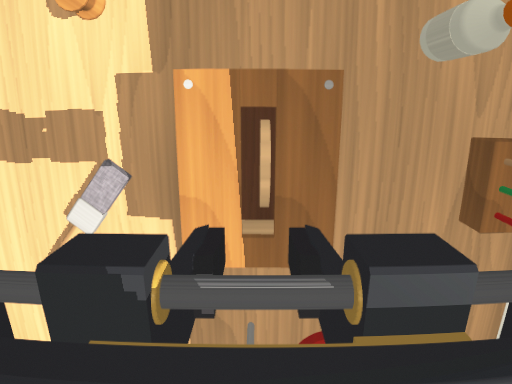

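The disc's edge shows inside the slot at (265,165), standing on the inner floor with its centre about 71 mm below the lid. I'll wait briefly to confirm it is at rest.

Request:
move_arm --pt "0 0 0 0 0 0 0.3" --pt "0 0 0 0 0 0 0.3" --pt "0 0 0 0 0 0 0.3" --pt "0 0 0 0 0 0 0.3" --pt "0 0 0 0 0 0 0.3" --pt "0 0 0 0 0 0 0.3" --pt "0 0 0 0 0 0 0.3" --pt "0 0 0 0 0 0 0.3" --pt "0 0 0 0 0 0 0.3" --pt "0 0 0 0 0 0 0.3" --pt "0 0 0 0 0 0 0.3" --pt "0 0 0 0 0 0 0.3" --pt "0 0 0 0 0 0 0.3" --pt "0 0 0 0 0 0 0.3" --pt "0 0 0 0 0 0 0.3" --pt "0 0 0 0 0 0 0.3"

```text
time_s: 12.75
tcp_pos: [0.5451, -0.2708, 0.4493]
tcp_rot: [[-0.0, 1.0, 0.001], [1.0, 0.0, 0.003], [0.003, 0.001, -1.0]]
force: [-0.1, -0.1, -0.3]
opening: 0.351
grip_force: 0.0
```

```bash
python3 - <<'E'
from h import *
r=capture("wrist")
a=cv2.imread("pics/wrist3.png");print(np.abs(a[100:240,235:285].astype(int)-r["img"][100:240,235:285]).mean())
print([(np.round(d["at"],3).tolist(),round(d["confidence"],2)) for d in mark_of("wrist","disc")])
X=cloud(r)[110:215,258:272].reshape(-1,3);X=X[(X[:,2]>.04)&(X[:,2]<.118)];print(X.mean(0),X.max(0))
if len(X)>100 and X[:,2].max()>.095: print(sign_off())
E
```

```text
4.27652380952381
[([0.553, -0.272, 0.055], 0.96)]
[ 0.55357272 -0.26160133  0.09635956] [ 0.55920931 -0.21809749  0.10910246]
the job is handed in; nothing more can be done
None
```

I posted the large disc through the slot and handed the job in at about 12.8 s: it stands at rest inside the box, its centre about 71–75 mm below the lid, and the square and small disc were within about 5 mm of their starting places when last checked.

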